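# Hold a swinging dip basket still over the drip tray

## Task

Lift the dip basket straight up out of its steel tub, handling it only by the wooden roller grip, and carry it over to the white drip tray. It is loaded unevenly, so it hangs askew and swings as soon as it comes free of the tub: calm the swing, then keep the basket hanging still, centred over the tray and in line with it lengthwise, for at least six seconds so that the last drops fall inside, without letting it touch the tray or anything else on the bench. Finish still holding it there.

Things in the scene. Friction and masses are not known exactly. Their poses are not given: they have to be found in the camera images.
- grip: Wooden roller tube on top of the basket's stirrup handle: diameter 24 mm, length 84 mm, 40 g, between two flat steel straps 16 mm wide, inner faces 96 mm apart, that reach 8 mm above its axis. Origin at its centre; y along its axis (level); x and z turn as it rolls (z up at the start). Take it from above, fingers closing across it (along the basket's length), TCP on its axis.
- axle (a point): Point of the basket on the axis of the grip, 240 mm above the basket's origin; its axes are the basket's. The tube turns on the axle almost without friction (0.0008 N m s/rad), so even with the tube held fast the basket swings freely about y; a swing takes over a minute to die away. Equivalent pendulum length of the loaded basket 250 mm, period 1.0 s.
- basket: Steel wire dip basket under the grip, 250 mm long (x), 110 mm wide (y, parallel to the grip's axis), walls 50 mm. Origin: centre of its underside, 5 mm above the table at the start (level in the tub); z points to the grip. Loaded 0.7 to 0.9 kg; centre of mass 215 mm below the axle, 24 to 42 mm off centre towards the transformer, so that end hangs 0.11 to 0.19 rad low.
- tub: steel tub, fixed, 268 mm long (x) by 128 mm wide (y), 58 mm high, 5 mm walls and floor: the basket has 4 mm of room all round. Origin: centre of its underside, on the table.
- tray: white plastic drip tray, fixed, 300 mm long (x) by 190 mm wide (y), 22 mm high. Origin: centre of its underside, on the table.
- transformer: Small transformer in a compartment at one end of the basket (which end is not fixed), centred 89 mm from the middle: dark iron core 60 x 56 x 48 mm, copper coil, 60 x 98 mm foot plate, 0.34 to 0.50 kg. Origin: centre of its underside.
- heatsink: Aluminium heat sink in the compartment at the other end, centred 89 mm from the middle, 60 x 98 x 32 mm, 0.10 to 0.14 kg. Origin: centre of its underside.
- capacitor: bystander: blue electrolytic capacitor, diameter 25 mm, 42 mm high, standing between tub and tray. Origin: centre of its underside. Leave alone.
- glue_bottle: bystander: blue glue bottle with white nozzle, diameter 48 mm, 155 mm high, standing beyond tub and tray. Origin: centre of its underside. Leave alone.
- spool_a: bystander: spool of yellow wire, diameter 68 mm, 45 mm high, far right. Origin: centre of its underside. Leave alone.
- spool_b: bystander: spool of red wire, diameter 68 mm, 45 mm high, far left. Origin: centre of its underside. Leave alone.
There are look-alikes about, which are no part of the job. What is shaped like the transformer but green is not meant.

How it is judged:
By the outcome, as a careful person would: the job done as asked, in the order asked, and still so for the second after the job is handed in, while the arm keeps its last pose, push and grip.
It also fails if it takes over 51 s, if anything falls off the work surface, if the arm or the gripper's body presses on something with over 40 N, if the wrist force passes 120 N, or if a joint passes its speed limit or range.

## Robot

A 6-joint arm with a two-finger parallel gripper is mounted at the origin on the work surface. World frame = base frame: x ahead of the robot, y to its left, z up, the work surface at z = 0. Lengths are in m, angles in rad, forces in N, time in s.
With the tool pointing down it reaches from about 0.225 to 0.875 m from the base axis. Payload 3.4 kg.
Tool frame: the origin (TCP) lies between the finger pads, 19 mm behind the fingertips; this is the grasp point; z points along the fingers, y is the line along which they close (so a half turn about z gives the same grasp; the last joint's range is limited). The gripper opens to 85 mm and grips with 20 to 120 N. Pads are 22 mm wide; open, the fingers measure 114 mm over their backs; the gripper's body (76 mm by 85 mm) begins 54 mm behind the grasp point. The pads swing forward as they close: fully open they stand 13 mm farther back than shut.
Start: joints at [1.154, 0.276, 1.505, -0, 1.361, -0.121], TCP at [0.168, 0.55, 0.25] pointing down, gripper open.
Joint ranges: [-2.89, 2.89], [-0.75, 2.08], [0.22, 2.7], [-1.18, 4.32], [0.11, 2.71], [-2.7, 2.7]. Speed limits (rad/s): [2.57, 2.57, 3.14, 3.14, 3.14, 3.14].

## Interface

Orientations are given as a unit quaternion [w, x, y, z].
In Python, from rig import manip gives the robot as it stands.
- The arm moves only by the shell command python3 -m pendant 'ROWS' [FORCE]. ROWS is JSON, a list of rows, each an object of numbers: "jaw": the opening, from -1 (shut) to 1 (fully open); "tx", "ty", "tz": the shift along the world's x, y, z in cm; "ax", "ay", "az": the turn, a rotation vector about the world's x, y, z in degrees. In form: [{"jaw": .., "tx": .., "ty": .., "tz": .., "ax": .., "ay": .., "az": ..}, ...]. A call has 1 to 10 rows; each row is the pose to reach, as a shift and turn from the pose commanded when the call began; what a row does not reach only later rows make up. A row lasts 1/8 s, in which the tool goes at most 62.5 mm and 10.7 degrees, less where a joint would pass 70% of its speed; a pose out of reach is approached as far as the arm can. A call with a gripper value outside its range is refused whole. The fingers move at their own pace and stop on an object; FORCE is the grip in N (left out, the last holds). Time passes only in rows, so rows that repeat a pose let the fingers close. It gives the time, the measured TCP pose, the force, the opening and the grip force at its end, in the units of the state.
- manip.get_state(): the state, without advancing time (a new reading comes with each control period).
- manip.get_image(name): name is "scene" or "top" or "wrist"; returns a dict with "pixels" (480x640x3 uint8, blue, green, red), "depth" (480x640 float32, m along the optical axis (not along the pixel's ray), 0 where there is no reading), "fx", "fy", "cx", "cy" (pixels), "D" ([k1, k2, p1, p2, k3] as OpenCV has them; the pictures are not rectified), "pose" (4x4, takes a point from camera to world coordinates). Camera axes: x right, y down, z forward; pixel columns grow to the right and rows downward; lengths in m; the calibration is good to about 2 mm. A picture is of the moment at which its call begins.
- manip.sign_off(): hands the job in; it is judged then, once.
The state is a dict: "clock": time; "qpos": joint angles; "qd": joint speeds; "effort": joint torques, N m; "position": TCP position; "ee_rot": TCP orientation; "contact_force": force on the tool from outside, world axes, zero at the start; "moment": the same for the moment, N m; "width": finger opening in m; "gripper_force": force on a finger pad.
Only numpy, scipy, OpenCV 4.12 (cv2) and the standard library are available. Lean on these libraries where they do the work, as an engineer would, in place of code of your own. Each camera call takes 0.05 s, during which the arm holds its last target. There are 200 camera calls.

## Working session

There is one attempt and no reset: what is moved stays moved. The work goes in short steps, Python scripts to look and compute and a shell command to move; the robot and the scene stay as the last step left them, time stands still between calls to the robot, and variables do not carry over. Pictures are saved under pics/ and viewed, at most 10 in all, crops included, and the job is handed in when it is done.

```bash
ls; mkdir -p pics; cat > h.py <<'E'
import numpy as np, cv2
from rig import manip
def ray(im,uv):
    K=np.array([[im['fx'],0,im['cx']],[0,im['fy'],im['cy']],[0,0,1]])
    p=cv2.undistortPoints(np.array(uv,float).reshape(-1,1,2),K,np.array(im['D'],float)).reshape(-1,2)
    return np.c_[p,np.ones(len(p))]
def on_plane(im,uv,z):
    T=np.array(im['pose']); d=ray(im,uv)@T[:3,:3].T; o=T[:3,3]
    return o+d*((z-o[2])/d[:,2])[:,None]
def by_depth(im,uv):
    T=np.array(im['pose']); uv=np.array(uv,int).reshape(-1,2)
    z=im['depth'][uv[:,1],uv[:,0]]
    return (ray(im,uv)*z[:,None])@T[:3,:3].T+T[:3,3]
E
python3 - <<'E'
from h import *
for n in ('top','scene'):
    im=manip.get_image(n); cv2.imwrite(f'pics/{n}0.png',im['pixels']); np.save(f'{n}0.npy',im,allow_pickle=True)
    print(n,np.round(im['pose'],3).tolist(),im['fx'])
print(manip.get_state())
E
```

```text
pics
top [[-0.11, -0.972, 0.209, 0.331], [-0.994, 0.108, -0.024, 0.0], [0.001, -0.21, -0.978, 1.294], [0.0, 0.0, 0.0, 1.0]] 520.8439444069409
scene [[0.142, 0.616, -0.775, 1.281], [0.99, -0.096, 0.105, -0.114], [-0.01, -0.782, -0.623, 0.742], [0.0, 0.0, 0.0, 1.0]] 531.2180291216075
{'clock': 0.1, 'qpos': array([ 1.15398723e+00,  2.76542687e-01,  1.50601213e+00, -3.32871674e-05,
        1.36072511e+00, -1.21010129e-01]), 'qd': array([ 8.33752716e-04, -3.58786760e-05, -2.32125313e-03,  1.43909140e-03,
       -1.00369135e-03,  2.84051252e-06]), 'effort': array([ 1.70388375e-03, -4.17691076e+01, -2.46406031e+01, -1.90054521e-05,
        5.67808107e-03,  1.58191779e-05]), 'position': array([0.16745249, 0.54960531, 0.24921773]), 'ee_rot': array([-2.08448209e-04,  1.47357377e-01,  9.89082955e-01, -8.17642494e-04]), 'contact_force': array([-0.25780953, -0.22966797,  0.71410579]), 'moment': array([-0.00094058, -0.02557799,  0.00992237]), 'gripper_force': 0.0, 'width': 0.08547574891875664}
```

View pics/top0.png

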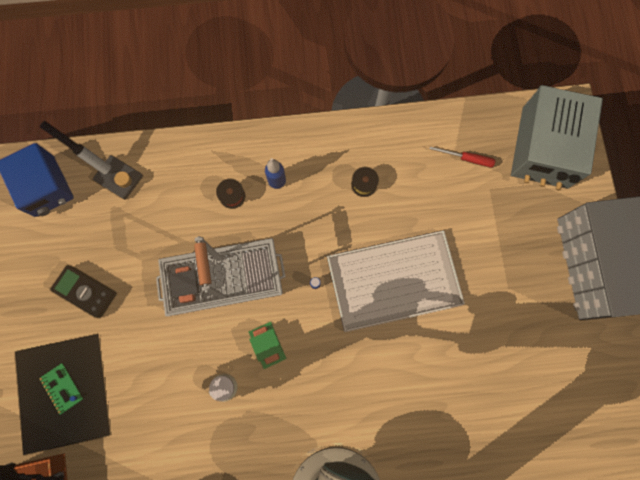

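View pics/scene0.png

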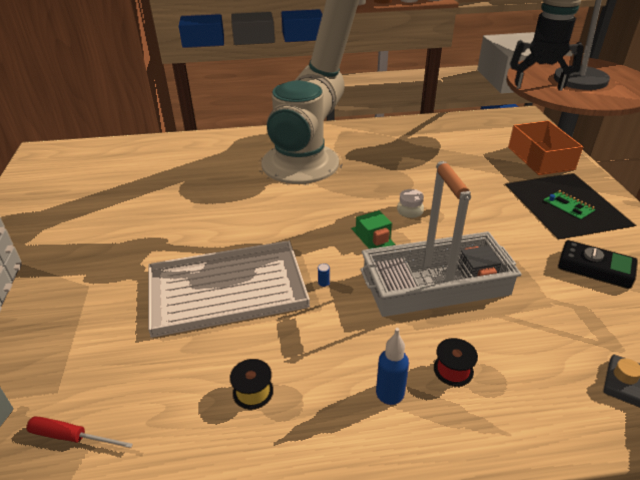

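The top view shows the tub at about (220,277), the grip at (203,262), the transformer at the left end (about (182,283)), the tray at (396,280), and the capacitor at (315,283). The green look-alike is at (267,343). The scene view agrees: grip at (453,180), tray at (228,285), glue bottle at (393,370).

```bash
cat > m.py <<'E'
from h import *
ims={n:np.load(f'{n}0.npy',allow_pickle=True).item() for n in('top','scene')}
vv,uu=np.mgrid[:480,:640]; uv=np.c_[uu.ravel(),vv.ravel()]
P={}
for n,im in ims.items():
    p=by_depth(im,uv); p[im['depth'].ravel()==0]=np.nan; P[n]=p.reshape(480,640,3)
def rect(pts):
    c,s,a=cv2.minAreaRect(pts[:,:2].astype(np.float32)); 
    return np.round(c,4),np.round(s,4),round(a,2)
for n,im in ims.items():
    p=P[n]; box={'top':{'tub':(150,232,290,322),'tray':(322,226,470,335)},'scene':{'tub':(355,228,525,320),'tray':(140,238,315,338)}}[n]
    for k,(lo,hi) in {'tub':(.050,.066),'tray':(.014,.030)}.items():
        x0,y0,x1,y1=box[k]; m=np.zeros((480,640),bool); m[y0:y1,x0:x1]=1
        m&=(p[...,2]>lo)&(p[...,2]<hi)
        m=cv2.morphologyEx(m.astype(np.uint8),cv2.MORPH_CLOSE,np.ones((5,5)))
        cs=max(cv2.findContours(m,cv2.RETR_EXTERNAL,cv2.CHAIN_APPROX_NONE)[0],key=cv2.contourArea).reshape(-1,2)
        w=on_plane(im,cs,.058 if k=='tub' else .022)
        print(n,k,m.sum(),rect(w),'z',np.nanmedian(p[m>0][:,2]))
    hsv=cv2.cvtColor(im['pixels'],cv2.COLOR_BGR2HSV)
    b={'top':(190,230,218,292),'scene':(430,155,475,205)}[n]
    m=np.zeros((480,640),np.uint8); m[b[1]:b[3],b[0]:b[2]]=1
    m&=((p[...,2]>.2)&(p[...,2]<.28)&(hsv[...,1]>110)).astype(np.uint8)
    ys,xs=np.nonzero(m); q=p[ys,xs]; print(n,'grip',len(xs),np.c_[xs,ys].mean(0),np.median(q,0),np.max(q[:,2]))
    r=cv2.minAreaRect(np.c_[xs,ys].astype(np.float32)); bx=cv2.boxPoints(r)
    e=sorted([(np.linalg.norm(bx[i]-bx[(i+1)%4]),(bx[i]+bx[(i+1)%4])/2) for i in range(4)],key=lambda t:t[0])
    w=on_plane(im,[e[0][1],e[1][1]],.245); print('  ends',np.round(w,4).tolist(),'c',w.mean(0)[:2], 'len',np.linalg.norm(w[0]-w[1]),'dir',np.degrees(np.arctan2(*(w[1]-w[0])[1::-1])), 'r',on_plane(im,[r[0]],.245))
im=ims['top']; p=P['top']
for k,(x,y,r) in {'cap':(315,283,8),'glue':(275,172,14),'sA':(365,181,14),'sB':(231,193,14),'green':(267,345,20),'grey':(222,387,14)}.items():
    q=p[y-r:y+r,x-r:x+r].reshape(-1,3); q=q[q[:,2]>.02]; print(k,np.round(np.median(q,0),3),np.round(q.max(0),3))
E
python3 m.py
```

```text
top tub 3082 (array([0.5252, 0.2154]), array([0.1396, 0.2983]), 4.27) z 0.05623679731466669
top tray 944 (array([ 0.4749, -0.2033]), array([0.1897, 0.2995]), 6.24) z 0.0210370077802553
top grip 479 [202.14822547 263.07724426] [0.52404764 0.2144979  0.25453688] 0.26305879823648803
  ends [[0.5798, 0.2206, 0.245], [0.4836, 0.2137, 0.245]] c [0.53170614 0.21714304] len 0.09647229599934118 dir -175.8837382367795 r [[0.53125283 0.21712119 0.245     ]]
scene tub 3286 (array([0.5307, 0.2166]), array([0.1452, 0.2828]), 4.34) z 0.05492511458112215
scene tray 1563 (array([ 0.4827, -0.2008]), array([0.1979, 0.2995]), 6.27) z 0.01850082028222616
scene grip 497 [451.722334   179.12676056] [0.53406312 0.21297512 0.25225645] 0.25736143778095594
  ends [[0.4772, 0.2102, 0.245], [0.5854, 0.2198, 0.245]] c [0.5313094  0.21499469] len 0.10856414218188992 dir 5.114389871194479 r [[0.53373004 0.21522002 0.245     ]]
cap [ 0.488 -0.008  0.042] [0.501 0.004 0.047]
glue [0.756 0.06  0.091] [0.785 0.085 0.157]
sA [ 0.732 -0.161  0.045] [ 0.766 -0.128  0.054]
sB [0.738 0.179 0.044] [0.773 0.211 0.051]
green [0.354 0.123 0.047] [0.397 0.16  0.055]
grey [0.267 0.231 0.044] [0.298 0.261 0.051]
```

```bash
python3 -m pendant '[{"jaw":1,"tx":2,"ty":-2,"tz":4,"az":3},{"jaw":1,"tx":6,"ty":-5.5,"tz":8,"az":8},{"jaw":1,"tx":10.5,"ty":-9.6,"tz":8,"az":14},{"jaw":1,"tx":15,"ty":-13.7,"tz":8,"az":21.2},{"jaw":1,"tx":19.5,"ty":-17.8,"tz":8,"az":21.2},{"jaw":1,"tx":24,"ty":-22,"tz":8,"az":21.2},{"jaw":1,"tx":28.5,"ty":-26,"tz":8,"az":21.2},{"jaw":1,"tx":33,"ty":-30.2,"tz":8,"az":21.2},{"jaw":1,"tx":36.4,"ty":-33.4,"tz":8,"az":21.2},{"jaw":1,"tx":36.4,"ty":-33.4,"tz":8,"az":21.2}]' 60
python3 - <<'E'
from h import *
im=manip.get_image('wrist'); cv2.imwrite('pics/w1.png',im['pixels']); np.save('w1.npy',im,allow_pickle=True)
s=manip.get_state(); print(s['clock'],s['position'],s['ee_rot'],s['contact_force'],s['qpos']); print(np.round(im['pose'],3).tolist(),im['fx'])
E
```

```text
0.15 [0.16748195 0.5496887  0.24931704] [-1.82788377e-04  1.47345308e-01  9.89084858e-01 -6.86655682e-04] [ 1.11275941 -0.15965613  0.40206455] [ 1.15398699e+00  2.76481943e-01  1.50584982e+00 -1.27260813e-05
  1.36068197e+00 -1.21039103e-01]
[[0.291, 0.904, 0.313, 0.087], [0.957, -0.275, -0.097, 0.574], [-0.002, 0.328, -0.945, 0.372], [0.0, 0.0, 0.0, 1.0]] 421.1015784388787invalid input at $[0]: expected keys jaw, tx, ty, tz, ax, ay, az
```

View pics/w1.png

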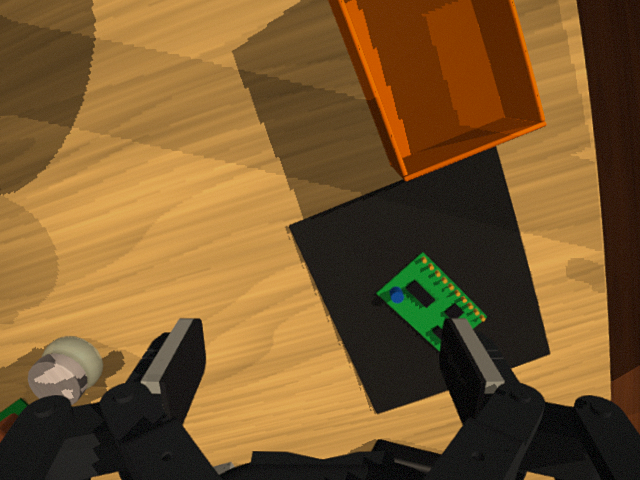

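The wrist view shows only the bench, the mat and the orange box, because the call was refused for missing keys. I'm re-sending it with every key.

```bash
python3 -m pendant '[{"jaw":1,"tx":2,"ty":-2,"tz":4,"ax":0,"ay":0,"az":3},{"jaw":1,"tx":6,"ty":-5.5,"tz":8,"ax":0,"ay":0,"az":8},{"jaw":1,"tx":10.5,"ty":-9.6,"tz":8,"ax":0,"ay":0,"az":14},{"jaw":1,"tx":15,"ty":-13.7,"tz":8,"ax":0,"ay":0,"az":21.2},{"jaw":1,"tx":19.5,"ty":-17.8,"tz":8,"ax":0,"ay":0,"az":21.2},{"jaw":1,"tx":24,"ty":-22,"tz":8,"ax":0,"ay":0,"az":21.2},{"jaw":1,"tx":28.5,"ty":-26,"tz":8,"ax":0,"ay":0,"az":21.2},{"jaw":1,"tx":33,"ty":-30.2,"tz":8,"ax":0,"ay":0,"az":21.2},{"jaw":1,"tx":36.4,"ty":-33.4,"tz":8,"ax":0,"ay":0,"az":21.2},{"jaw":1,"tx":36.4,"ty":-33.4,"tz":8,"ax":0,"ay":0,"az":21.2}]' 60
python3 - <<'E'
from h import *
im=manip.get_image('wrist'); cv2.imwrite('pics/w2.png',im['pixels']); np.save('w2.npy',im,allow_pickle=True)
s=manip.get_state(); print(s['clock'],s['position'],s['ee_rot'],s['contact_force'],s['qpos']); print(np.round(im['pose'],3).tolist(),im['fx'])
E
```

```text
clock: 1.4
position: [0.5338, 0.2135, 0.3289]
ee_rot: [-0.0, -0.035, 0.999, -0.001]
contact_force: [-0.6, 0.4, -0.4]
width: 0.0856
gripper_force: 0.0
1.45 [0.53221161 0.21499576 0.3291396 ] [-9.63287416e-04 -3.57074451e-02  9.99361820e-01  5.39752216e-05] [-0.49285073 -0.19463538  0.28097015] [ 2.62391508e-01  2.42685570e-01  1.35836000e+00  5.38384654e-04
  1.54240011e+00 -1.37985071e+00]
[[-0.07, 0.943, 0.327, 0.449], [0.998, 0.066, 0.022, 0.207], [-0.001, 0.327, -0.945, 0.452], [0.0, 0.0, 0.0, 1.0]] 421.1015784388787
```

View pics/w2.png

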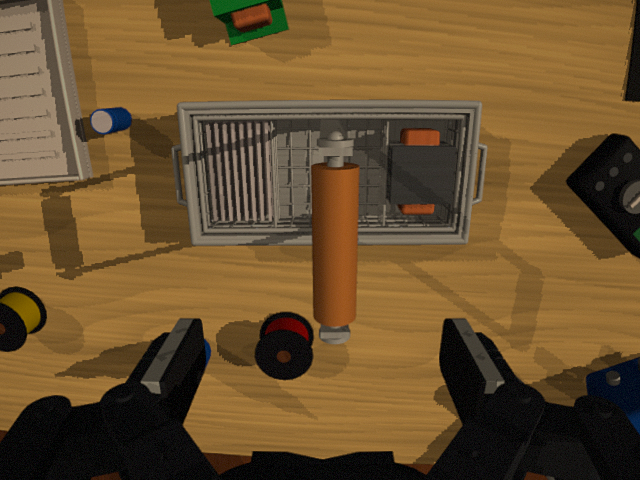

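The wrist view shows the tube spanning rows 165–325 at column 335. The transformer is at right (422,172), the heat sink at left (238,172), the tub rim runs (180,103)–(480,243), and the jaws line up.

```bash
python3 - <<'E'
from h import *
im=np.load('w2.npy',allow_pickle=True).item()
hsv=cv2.cvtColor(im['pixels'],cv2.COLOR_BGR2HSV)
m=np.zeros((480,640),np.uint8); m[150:335,305:365]=1
m&=((hsv[...,1]>140)&((hsv[...,0]<14))&(im['depth']<.33)).astype(np.uint8)
ys,xs=np.nonzero(m); print(len(xs),xs.min(),xs.max(),ys.min(),ys.max())
q=by_depth(im,np.c_[xs,ys]); print(np.median(q,0),q.max(0),q.min(0))
rows=[(xs[ys==y].min()+xs[ys==y].max())/2 for y in (175,315)]
w=on_plane(im,[(rows[0],175),(rows[1],315)],.245); d=w[1]-w[0]; print('axis deg',np.degrees(np.arctan2(d[1],d[0])))
k=on_plane(im,[(np.mean(rows),ys.min()),(np.mean(rows),ys.max())],.250); print(k, k.mean(0), np.linalg.norm(k[1]-k[0]))
# tub rim outer corners
t=on_plane(im,[(178,103),(480,102),(468,243),(194,244)],.058); print(np.round(t,4),t.mean(0)); 
for i in range(4): e=t[(i+1)%4]-t[i]; print(np.linalg.norm(e),np.degrees(np.arctan2(e[1],e[0])))
E
```

```text
5568 311 359 162 326
[0.51999213 0.21840749 0.25442225] [0.57476061 0.23274218 0.45172825] [0.44947187 0.20392221 0.23232139]
axis deg 4.166762282683005
[[0.48172481 0.21499685 0.25      ]
 [0.57145734 0.2221381  0.25      ]] [0.52659107 0.21856747 0.25      ] 0.09001624448247338
[[0.4679 0.0766 0.058 ]
 [0.4477 0.3503 0.058 ]
 [0.5835 0.363  0.058 ]
 [0.6039 0.0882 0.058 ]] [0.52575299 0.21952664 0.058     ]
0.2744421436314023 94.23201455525586
0.1364730420972526 5.35854441794304
0.2755617904052999 -85.76323796810131
0.13647845248974444 -175.11160321481808
```

```bash
python3 -m pendant '[{"jaw":1,"tx":-0.5,"ty":0.35,"tz":-3,"ax":0,"ay":0,"az":0},{"jaw":1,"tx":-0.5,"ty":0.35,"tz":-7,"ax":0,"ay":0,"az":0},{"jaw":1,"tx":-0.5,"ty":0.35,"tz":-8.5,"ax":0,"ay":0,"az":0},{"jaw":1,"tx":-0.5,"ty":0.35,"tz":-8.5,"ax":0,"ay":0,"az":0},{"jaw":-1,"tx":-0.5,"ty":0.35,"tz":-8.5,"ax":0,"ay":0,"az":0},{"jaw":-1,"tx":-0.5,"ty":0.35,"tz":-8.5,"ax":0,"ay":0,"az":0},{"jaw":-1,"tx":-0.5,"ty":0.35,"tz":-8.5,"ax":0,"ay":0,"az":0},{"jaw":-1,"tx":-0.5,"ty":0.35,"tz":-8.5,"ax":0,"ay":0,"az":0},{"jaw":-1,"tx":-0.5,"ty":0.35,"tz":-8.5,"ax":0,"ay":0,"az":0}]' 80
python3 - <<'E'
from h import *
im=manip.get_image('wrist'); cv2.imwrite('pics/w3.png',im['pixels']); np.save('w3.npy',im,allow_pickle=True)
s=manip.get_state(); print(s)
E
```

```text
clock: 2.58
position: [0.5269, 0.2194, 0.246]
ee_rot: [0.001, -0.037, 0.999, -0.0]
contact_force: [-0.8, -1.0, 5.2]
width: 0.0216
gripper_force: 78.1
{'clock': 2.625, 'qpos': array([ 2.72819718e-01,  2.71209616e-01,  1.52189781e+00, -3.05290267e-04,
        1.34709334e+00, -1.37201080e+00]), 'qd': array([-0.00203405,  0.00164572, -0.0019076 ,  0.00119913, -0.00016358,
        0.00165582]), 'effort': array([ 4.23951661e-01, -3.79942667e+01, -2.27882499e+01,  3.08033964e-01,
       -3.61146312e-01,  1.49093068e-02]), 'position': array([0.52696824, 0.21940216, 0.24592369]), 'ee_rot': array([ 7.11464749e-04, -3.70423670e-02,  9.99313443e-01,  1.78434938e-05]), 'contact_force': array([-0.51221759, -2.18942298,  5.44539247]), 'moment': array([-0.20547124,  0.11773586, -0.00534174]), 'gripper_force': 78.13234806060791, 'width': 0.021873160576025258}
```

View pics/w3.png

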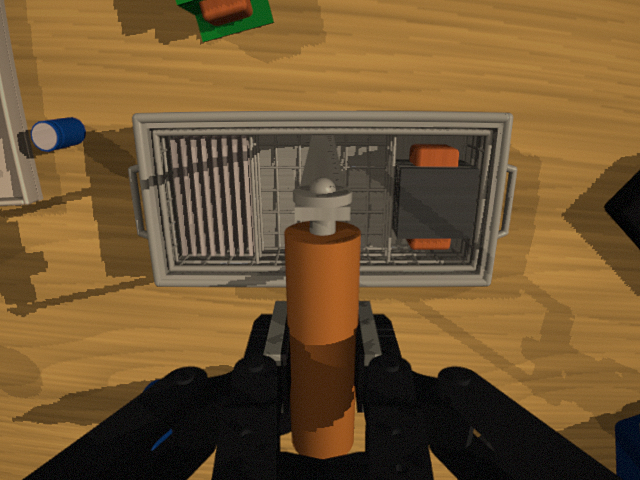

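The grip is seated between the pads, width 22 mm. The near copper coil end at (435,155) is visible, and I'll use it to track the swing. Next I write the swing tracker, then lift.

```bash
cat > sw.py <<'E'
from h import *
from scipy.spatial.transform import Rotation as R
from scipy.optimize import least_squares
w3=np.load('w3.npy',allow_pickle=True).item()
def blob(im):
    hsv=cv2.cvtColor(im['pixels'],cv2.COLOR_BGR2HSV); d=im['depth']
    m=((hsv[...,1]>140)&(hsv[...,0]<14)&(hsv[...,2]>60)&(d>.29)&(d<.46)).astype(np.uint8); m[240:]=0
    n,l,s,c=cv2.connectedComponentsWithStats(m)
    if n<2: return None
    k=[i for i in range(1,n) if s[i,4]>120 and s[i,1]>90]   # near coil: topmost big blob below the green part
    if not k: return None
    i=min(k,key=lambda i:s[i,1]); x,y,w,h,a=s[i]
    return np.array([x+w/2,y+3]),a,float(np.median(d[l==i])),w
# fixed camera->tool transform, from w3 state
s3p=np.array([0.52697,0.21940,0.24592]); q3=[0.000711,-0.03704,0.99931,0.0000178]
Rt=R.from_quat([q3[1],q3[2],q3[3],q3[0]]).as_matrix()
T=np.array(w3['pose']); Rc=Rt.T@T[:3,:3]; tc=Rt.T@(T[:3,3]-s3p)   # camera in tool
b3=blob(w3)
P3=on_plane(w3,[b3[0]],.010+.045)[0]
p3=Rt.T@(P3-s3p); LAT=p3[0]; A0=np.arctan2(p3[1],p3[2])
def theta(im):
    b=blob(im)
    if b is None: return np.nan
    d=Rc@ray(im,[b[0]])[0]; p=tc+d*((LAT-tc[0])/d[0])
    return np.arctan2(p[1],p[2])-A0
def record(n,f):
    out=[]
    for i in range(n):
        t=manip.get_state()['clock']; im=manip.get_image('wrist'); out.append((t,theta(im)))
    cv2.imwrite(f'pics/{f}.png',im['pixels']); np.save(f'{f}.npy',im,allow_pickle=True)
    return np.array(out)
def fit(o):
    o=o[~np.isnan(o[:,1])]
    f=lambda p:p[0]+p[1]*np.cos(p[3]*(o[:,0]-o[0,0]))+p[2]*np.sin(p[3]*(o[:,0]-o[0,0]))-o[:,1]
    r=least_squares(f,[o[:,1].mean(),.05,.05,6.28],loss='soft_l1',f_scale=.01); p=r.x
    return dict(t0=o[0,0],eq=p[0],c=p[1],s=p[2],w=p[3],amp=np.hypot(p[1],p[2]),rms=np.sqrt(np.mean(f(p)**2)))
if __name__=='__main__': print(b3,P3,p3,A0,theta(w3))
E
python3 sw.py
```

```text
(array([434.5, 147. ]), np.int32(968), 0.3207465410232544, np.int32(49)) [0.47619542 0.29844812 0.055     ] [0.04505488 0.08259329 0.1908547 ] 0.40842068893167716 -1.6653345369377348e-16
```

```bash
python3 -m pendant '[{"jaw":-1,"tx":0,"ty":0,"tz":0.8,"ax":0,"ay":0,"az":0},{"jaw":-1,"tx":0,"ty":0,"tz":2.5,"ax":0,"ay":0,"az":0},{"jaw":-1,"tx":0,"ty":0,"tz":5.5,"ax":0,"ay":0,"az":0},{"jaw":-1,"tx":0,"ty":0,"tz":9,"ax":0,"ay":0,"az":0},{"jaw":-1,"tx":0,"ty":0,"tz":11.5,"ax":0,"ay":0,"az":0},{"jaw":-1,"tx":0,"ty":0,"tz":12,"ax":0,"ay":0,"az":0}]' 80
python3 - <<'E'
from sw import *
o=record(26,'w4'); print(np.round(o,3).tolist()); print(fit(o)); s=manip.get_state(); print(s['clock'],s['position'],s['contact_force'],s['width'])
E
```

```text
clock: 3.38
position: [0.5267, 0.2195, 0.3649]
ee_rot: [-0.0, -0.037, 0.999, -0.0]
contact_force: [1.1, -1.3, -8.3]
width: 0.0217
gripper_force: 80.4
[[3.375, -0.262], [3.425, -0.292], [3.475, -0.309], [3.525, -0.31], [3.575, -0.3], [3.625, -0.276], [3.675, -0.242], [3.725, -0.198], [3.775, -0.147], [3.825, -0.104], [3.875, -0.065], [3.925, -0.042], [3.975, -0.028], [4.025, -0.023], [4.075, -0.036], [4.125, -0.058], [4.175, -0.085], [4.225, -0.13], [4.275, -0.172], [4.325, -0.214], [4.375, -0.256], [4.425, -0.286], [4.475, -0.306], [4.525, -0.312], [4.575, -0.304], [4.625, -0.281]]
{'t0': np.float64(3.375), 'eq': np.float64(-0.16578909702365277), 'c': np.float64(-0.09965526335915953), 's': np.float64(-0.10556479664028234), 'w': np.float64(6.199908563452877), 'amp': np.float64(0.14517264826711543), 'rms': np.float64(0.002739792140036866)}
4.675 [0.52669499 0.21938099 0.36503546] [ 0.78944276 -1.06845165 -9.17365942] 0.021824205243925886
```

View pics/w4.png

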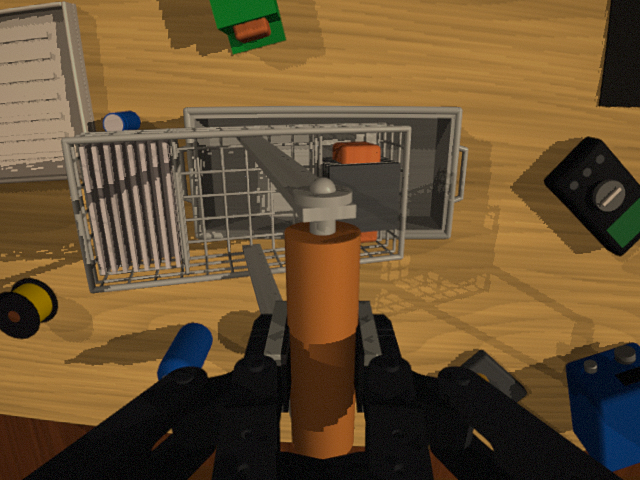

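The basket hangs clear and well tracked: equilibrium tilt 0.166 rad, swing 0.145 rad, ω = 6.20. Next I work out a swing-cancelling carry.

```bash
cat > plan.py <<'E'
import numpy as np
from scipy.optimize import minimize
def plan(phi,dphi,w,D,N,tau=.05,g=9.81,dt=.125):
    """row positions s_k (m along u) ending at D; phi,dphi: swing at start of move"""
    L=g/w**2; te=N*dt+tau
    tk=np.arange(N+1)*dt+tau             # velocity jumps
    # s -> v jumps
    V=np.eye(N)-np.eye(N,k=-1); V/=dt     # v_k=(s_k-s_{k-1})/dt
    J=np.vstack([V,np.zeros(N)]); J[1:]-=V
    A=np.vstack([(-1/L)*np.sin(w*(te-tk))/w@J,(-1/L)*np.cos(w*(te-tk))@J/w,np.eye(N)[-1]])
    b=np.array([-(phi*np.cos(w*te)+dphi/w*np.sin(w*te)),-(-phi*np.sin(w*te)+dphi/w*np.cos(w*te)),D])
    Q=np.vstack([J, .0*J]); H=Q.T@Q
    K=np.block([[H,A.T],[A,np.zeros((3,3))]])
    return np.linalg.solve(K,np.r_[np.zeros(N),b])[:N]
E
python3 - <<'E'
from plan import *
w=6.2;t=(4.675-3.375);c,s=-.09966,-.10556
phi=c*np.cos(w*t)+s*np.sin(w*t);d=w*(-c*np.sin(w*t)+s*np.cos(w*t));print(phi,d)
S=plan(phi,d,w,-.379,20)
f=S/-.379
for k in range(20): 
    o=0 if k<10 else f[9]; print(k,round(S[k],4),'tx %.2f ty %.2f'%(-5.6*(f[k]-o),-38.5*(f[k]-o)))
E
```

```text
-0.08294088286154203 0.7387070169774264
0 -0.0024 tx -0.04 ty -0.25
1 -0.007 tx -0.10 ty -0.71
2 -0.0151 tx -0.22 ty -1.53
3 -0.0286 tx -0.42 ty -2.90
4 -0.0484 tx -0.72 ty -4.92
5 -0.0739 tx -1.09 ty -7.51
6 -0.1027 tx -1.52 ty -10.43
7 -0.1318 tx -1.95 ty -13.39
8 -0.1592 tx -2.35 ty -16.17
9 -0.1844 tx -2.72 ty -18.73
10 -0.2085 tx -0.36 ty -2.45
11 -0.2335 tx -0.73 ty -4.99
12 -0.2605 tx -1.13 ty -7.74
13 -0.289 tx -1.55 ty -10.63
14 -0.3168 tx -1.96 ty -13.45
15 -0.3409 tx -2.31 ty -15.90
16 -0.359 tx -2.58 ty -17.74
17 -0.3706 tx -2.75 ty -18.92
18 -0.3766 tx -2.84 ty -19.53
19 -0.379 tx -2.88 ty -19.77
```

```bash
python3 -m pendant '[{"jaw":-1,"tx":-0.04,"ty":-0.25,"tz":0,"ax":0,"ay":0,"az":0.1},{"jaw":-1,"tx":-0.1,"ty":-0.71,"tz":0,"ax":0,"ay":0,"az":0.2},{"jaw":-1,"tx":-0.22,"ty":-1.53,"tz":0,"ax":0,"ay":0,"az":0.3},{"jaw":-1,"tx":-0.42,"ty":-2.9,"tz":0,"ax":0,"ay":0,"az":0.4},{"jaw":-1,"tx":-0.72,"ty":-4.92,"tz":0,"ax":0,"ay":0,"az":0.5},{"jaw":-1,"tx":-1.09,"ty":-7.51,"tz":0,"ax":0,"ay":0,"az":0.6},{"jaw":-1,"tx":-1.52,"ty":-10.43,"tz":0,"ax":0,"ay":0,"az":0.7},{"jaw":-1,"tx":-1.95,"ty":-13.39,"tz":0,"ax":0,"ay":0,"az":0.8},{"jaw":-1,"tx":-2.35,"ty":-16.17,"tz":0,"ax":0,"ay":0,"az":0.9},{"jaw":-1,"tx":-2.72,"ty":-18.73,"tz":0,"ax":0,"ay":0,"az":1}]' 80
python3 -m pendant '[{"jaw":-1,"tx":-0.36,"ty":-2.45,"tz":-0.1,"ax":0,"ay":0,"az":0.1},{"jaw":-1,"tx":-0.73,"ty":-4.99,"tz":-0.3,"ax":0,"ay":0,"az":0.2},{"jaw":-1,"tx":-1.13,"ty":-7.74,"tz":-0.7,"ax":0,"ay":0,"az":0.3},{"jaw":-1,"tx":-1.55,"ty":-10.63,"tz":-1.3,"ax":0,"ay":0,"az":0.4},{"jaw":-1,"tx":-1.96,"ty":-13.45,"tz":-2,"ax":0,"ay":0,"az":0.5},{"jaw":-1,"tx":-2.31,"ty":-15.9,"tz":-2.6,"ax":0,"ay":0,"az":0.6},{"jaw":-1,"tx":-2.58,"ty":-17.74,"tz":-3.2,"ax":0,"ay":0,"az":0.7},{"jaw":-1,"tx":-2.75,"ty":-18.92,"tz":-3.7,"ax":0,"ay":0,"az":0.8},{"jaw":-1,"tx":-2.84,"ty":-19.53,"tz":-3.9,"ax":0,"ay":0,"az":0.9},{"jaw":-1,"tx":-2.88,"ty":-19.77,"tz":-4,"ax":0,"ay":0,"az":1}]' 80
python3 - <<'E'
from sw import *
o=record(24,'w5'); print(np.round(o[::3],3).tolist()); print(fit(o)); s=manip.get_state(); print(s['clock'],s['position'],s['ee_rot'],s['contact_force'],s['width'])
im=manip.get_image('top'); cv2.imwrite('pics/top1.png',im['pixels']); np.save('top1.npy',im,allow_pickle=True)
print(manip.get_state()['clock'])
E
```

```text
clock: 5.92
position: [0.4984, 0.0297, 0.3653]
ee_rot: [-0.0, -0.045, 0.999, -0.001]
contact_force: [0.5, -0.0, -9.0]
width: 0.0218
gripper_force: 80.4
clock: 7.18
position: [0.4704, -0.1655, 0.3251]
ee_rot: [0.0, -0.054, 0.999, 0.0]
contact_force: [-0.3, -0.3, -8.6]
width: 0.0216
gripper_force: 80.4
[[7.175, 0.378], [7.325, 0.371], [7.475, 0.371], [7.625, 0.378], [7.775, 0.378], [7.925, 0.378], [8.075, 0.377], [8.225, 0.378]]
{'t0': np.float64(7.175), 'eq': np.float64(0.37613828810742955), 'c': np.float64(-0.0008645776551194724), 's': np.float64(-0.0019299401196292397), 'w': np.float64(5.457156162415447), 'amp': np.float64(0.0021147490127876663), 'rms': np.float64(0.0018432947107714659)}
8.375 [ 0.47057727 -0.16531353  0.32499494] [-5.03948004e-05 -5.45162359e-02  9.98512857e-01  2.27115992e-04] [ 0.05956618 -0.34098031 -9.62382348] 0.021591622680235626
8.425
```

View pics/w5.png

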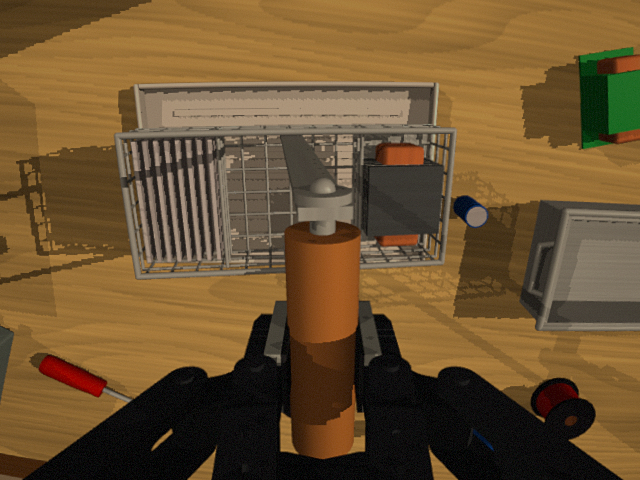

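The wrist view shows the basket over the tray, with its rim from (118,133) to (455,130) against the tray's near edge at (135,86)–(437,85). The coil is at (400,150). The tracker had locked onto the green look-alike's coil at (620,70), so I'm restricting it.

```bash
sed -i 's/m\[240:\]=0/m[240:]=0; m[:,500:]=0; m[:,:300]=0/' sw.py
cat > pos.py <<'E'
from sw import *
def show(im):
    T=np.array(im['pose']); th=theta(im)
    return th
E
python3 - <<'E'
from sw import *
o=record(24,'w6'); print(np.round(o[::2],3).tolist()); print(fit(o)); s=manip.get_state(); print(s['clock'],s['position'],s['ee_rot'],s['contact_force'],s['width'])
E
```

```text
[[8.425, -0.12], [8.525, -0.137], [8.625, -0.171], [8.725, -0.194], [8.825, -0.211], [8.925, -0.211], [9.025, -0.189], [9.125, -0.163], [9.225, -0.139], [9.325, -0.12], [9.425, -0.12], [9.525, -0.137]]
{'t0': np.float64(8.425), 'eq': np.float64(-0.1651834259585882), 'c': np.float64(0.04482111063106456), 's': np.float64(-0.01709866048953261), 'w': np.float64(6.233833474485065), 'amp': np.float64(0.04797182661457068), 'rms': np.float64(0.0017334544532254749)}
9.625 [ 0.47063159 -0.16547105  0.32503143] [-9.82660635e-07 -5.45311899e-02  9.98512068e-01 -4.60678448e-06] [-0.84268576  0.08792777 -8.67911511] 0.02160830275707994
```

View pics/top1.png

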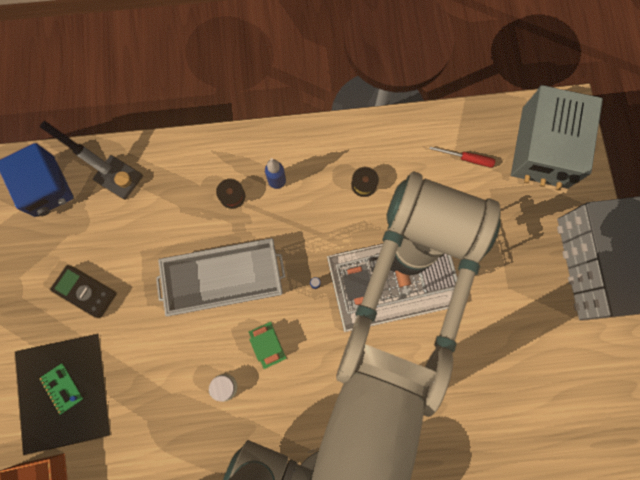

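The top view confirms the empty tub at (220,277) with the basket hanging over the tray at about (395,280). A swing of 0.048 rad remains. I'll identify the arm's lag from this result and plan a correction.

```bash
python3 - <<'E'
from plan import *
from h import *
S=np.r_[0,-np.array([24,70,151,286,484,739,1027,1318,1592,1844,2085,2335,2605,2890,3168,3409,3590,3706,3766,3790])*1e-4]
v=np.diff(S)/.125; J=np.r_[v[0],np.diff(v),-v[-1]]
phi0,d0=-.08294,.7387
for w in(6.2,6.22,6.24):
  # observed phasor at t=8.425 (z=phi - i dphi/w)
  z=.04482-1j*(-.0171)
  T=8.425-4.675
  for tau in(0,.02,.04,.05,.06,.08,.1,.12):
    L=9.81/w**2; zz=(phi0-1j*d0/w)*np.exp(1j*w*T)
    for k,j in enumerate(J): zz+= -1j*(-j/L/w)*np.exp(1j*w*(T-k*.125-tau))
    print(w,tau,np.round(zz,3),'err %.3f'%abs(zz-z))
im=np.load('w6.npy',allow_pickle=True).item(); t=on_plane(im,[(135,87),(437,85)],.022); print(t,t.mean(0))
e=t[1]-t[0]; print(np.linalg.norm(e),np.degrees(np.arctan2(e[1],e[0])))
E
```

```text
6.2 0 (0.031+0.032j) err 0.020
6.2 0.02 (0.02+0.018j) err 0.025
6.2 0.04 (0.007+0.006j) err 0.040
6.2 0.05 -0j err 0.048
6.2 0.06 (-0.007-0.005j) err 0.057
6.2 0.08 (-0.023-0.014j) err 0.075
6.2 0.1 (-0.039-0.021j) err 0.093
6.2 0.12 (-0.057-0.026j) err 0.110
6.22 0 (0.026+0.031j) err 0.024
6.22 0.02 (0.015+0.017j) err 0.029
6.22 0.04 (0.003+0.004j) err 0.044
6.22 0.05 (-0.003-0.002j) err 0.052
6.22 0.06 (-0.011-0.008j) err 0.061
6.22 0.08 (-0.026-0.017j) err 0.078
6.22 0.1 (-0.042-0.025j) err 0.096
6.22 0.12 (-0.059-0.031j) err 0.114
6.24 0 (0.021+0.03j) err 0.027
6.24 0.02 (0.011+0.015j) err 0.034
6.24 0.04 (-0+0.001j) err 0.048
6.24 0.05 (-0.007-0.005j) err 0.056
6.24 0.06 (-0.013-0.011j) err 0.065
6.24 0.08 (-0.028-0.021j) err 0.082
6.24 0.1 (-0.044-0.029j) err 0.100
6.24 0.12 (-0.06-0.036j) err 0.118
[[ 0.40079209 -0.35814703  0.022     ]
 [ 0.36841485 -0.06554421  0.022     ]] [ 0.38460347 -0.21184562  0.022     ]
0.29438868705530213 96.31423701947584
```

```bash
python3 - <<'E'
from plan import *
w=6.234;t=1.2;c,s=.04482,-.0171
phi=c*np.cos(w*t)+s*np.sin(w*t);d=w*(-c*np.sin(w*t)+s*np.cos(w*t));print(phi,d)
S=plan(phi,d,6.21,0,10,tau=0.0)
for k in range(10): print(round(S[k],5),'tx %.2f ty %.2f'%(-10.9*S[k],99.4*S[k]))
E
```

```text
0.00041742913859494843 -0.29904155257434917
-0.00175 tx 0.02 ty -0.17
-0.0046 tx 0.05 ty -0.46
-0.00723 tx 0.08 ty -0.72
-0.00833 tx 0.09 ty -0.83
-0.00735 tx 0.08 ty -0.73
-0.00482 tx 0.05 ty -0.48
-0.00198 tx 0.02 ty -0.20
-7e-05 tx 0.00 ty -0.01
0.00041 tx -0.00 ty 0.04
0.0 tx -0.00 ty 0.00
```

```bash
python3 -m pendant '[{"jaw":-1,"tx":0.03,"ty":-0.17,"tz":0,"ax":0,"ay":0,"az":0},{"jaw":-1,"tx":0.08,"ty":-0.46,"tz":0,"ax":0,"ay":0,"az":0},{"jaw":-1,"tx":0.12,"ty":-0.72,"tz":0,"ax":0,"ay":0,"az":0},{"jaw":-1,"tx":0.15,"ty":-0.83,"tz":0,"ax":0,"ay":0,"az":0},{"jaw":-1,"tx":0.15,"ty":-0.73,"tz":0,"ax":0,"ay":0,"az":0},{"jaw":-1,"tx":0.14,"ty":-0.48,"tz":0,"ax":0,"ay":0,"az":0},{"jaw":-1,"tx":0.13,"ty":-0.2,"tz":0,"ax":0,"ay":0,"az":0},{"jaw":-1,"tx":0.14,"ty":-0.01,"tz":0,"ax":0,"ay":0,"az":0},{"jaw":-1,"tx":0.15,"ty":0.04,"tz":0,"ax":0,"ay":0,"az":0},{"jaw":-1,"tx":0.15,"ty":0,"tz":0,"ax":0,"ay":0,"az":0}]' 80
python3 - <<'E'
from sw import *
from plan import plan
o=record(24,'w7'); print(np.round(o[::3],3).tolist()); f=fit(o); print(f); s=manip.get_state(); print(s['clock'],s['position'],s['ee_rot'],s['width'])
w=f['w'];t=s['clock']-f['t0'];c,q=f['c'],f['s']
phi=c*np.cos(w*t)+q*np.sin(w*t);d=w*(-c*np.sin(w*t)+q*np.cos(w*t))
S=plan(phi,d,6.21,0,10,tau=0.0); print(np.round(np.c_[-10.9*S,99.4*S],2).tolist())
E
```

```text
clock: 10.88
position: [0.4722, -0.1654, 0.325]
ee_rot: [0.0, -0.055, 0.999, 0.0]
contact_force: [-0.1, -0.1, -8.8]
width: 0.0219
gripper_force: 80.4
[[10.875, -0.154], [11.025, -0.164], [11.175, -0.167], [11.325, -0.175], [11.475, -0.173], [11.625, -0.165], [11.775, -0.154], [11.925, -0.154]]
{'t0': np.float64(10.875), 'eq': np.float64(-0.1657352266340715), 'c': np.float64(0.010771540615527616), 's': np.float64(-0.002716820824180559), 'w': np.float64(6.055998747777377), 'amp': np.float64(0.011108879449461236), 'rms': np.float64(0.0025675331194611115)}
12.075 [ 0.47212575 -0.16544934  0.32502039] [-3.11046158e-06 -5.45325840e-02  9.98511990e-01  5.11708779e-05] 0.021479577303870536
[[0.0, -0.03], [0.01, -0.09], [0.02, -0.16], [0.02, -0.21], [0.02, -0.2], [0.02, -0.16], [0.01, -0.09], [0.0, -0.04], [0.0, -0.0], [-0.0, 0.0]]
```

```bash
python3 -m pendant '[{"jaw":-1,"tx":0,"ty":-0.03,"tz":0,"ax":0,"ay":0,"az":0},{"jaw":-1,"tx":0.01,"ty":-0.09,"tz":0,"ax":0,"ay":0,"az":0},{"jaw":-1,"tx":0.02,"ty":-0.16,"tz":0,"ax":0,"ay":0,"az":0},{"jaw":-1,"tx":0.02,"ty":-0.21,"tz":0,"ax":0,"ay":0,"az":0},{"jaw":-1,"tx":0.02,"ty":-0.2,"tz":0,"ax":0,"ay":0,"az":0},{"jaw":-1,"tx":0.02,"ty":-0.16,"tz":0,"ax":0,"ay":0,"az":0},{"jaw":-1,"tx":0.01,"ty":-0.09,"tz":0,"ax":0,"ay":0,"az":0},{"jaw":-1,"tx":0,"ty":-0.04,"tz":0,"ax":0,"ay":0,"az":0},{"jaw":-1,"tx":0,"ty":0,"tz":0,"ax":0,"ay":0,"az":0}]' 80
python3 - <<'E'
from sw import *
o=record(24,'w8'); print(np.round(o[::3],3).tolist()); f=fit(o); print(f); s=manip.get_state(); print(s['clock'],s['position'])
im=manip.get_image('scene'); cv2.imwrite('pics/s8.png',im['pixels']); np.save('s8.npy',im,allow_pickle=True)
# basket rim/body points above the tray seen by scene camera depth
vv,uu=np.mgrid[180:340,120:340]; p=by_depth(im,np.c_[uu.ravel(),vv.ravel()])
u=np.array([-.109,.994]); n=np.array([.994,.109]); c=np.array([.4755,-.2027])
m=(p[:,2]>.06)&(p[:,2]<.16)&(np.abs((p[:,:2]-c)@u)<.2)&(np.abs((p[:,:2]-c)@n)<.12); q=p[m]
a=(q[:,:2]-c)@u; b=(q[:,:2]-c)@n
print(m.sum(),'len',np.percentile(a,[.5,2,98,99.5]),'wid',np.percentile(b,[.5,2,98,99.5]),'z',np.percentile(q[:,2],[1,99]))
E
```

```text
clock: 13.2
position: [0.4721, -0.1654, 0.325]
ee_rot: [0.0, -0.055, 0.999, 0.0]
contact_force: [-0.3, 0.3, -9.5]
width: 0.0222
gripper_force: 80.4
[[13.2, -0.165], [13.35, -0.165], [13.5, -0.164], [13.65, -0.163], [13.8, -0.168], [13.95, -0.167], [14.1, -0.164], [14.25, -0.167]]
{'t0': np.float64(13.2), 'eq': np.float64(-0.16590655160077608), 'c': np.float64(0.000228175907089063), 's': np.float64(0.0006012951377387131), 'w': np.float64(4.944024937107175), 'amp': np.float64(0.0006431330245323549), 'rms': np.float64(0.0016090091657411003)}
14.4 [ 0.47211245 -0.16543721  0.32502535]
5747 len [-0.12199322 -0.11729486  0.12849653  0.1312106 ] wid [-0.05715909 -0.0558826   0.05870886  0.05964248] z [0.07321416 0.15582199]
```

View pics/s8.png

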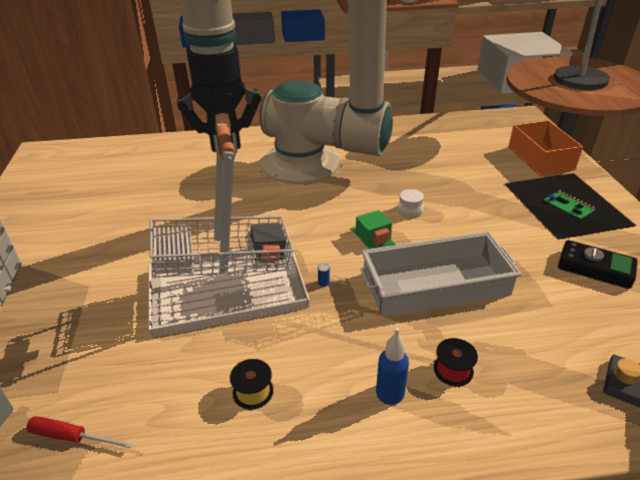

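The scene view shows the basket hanging still over the tray at (225,255), nothing disturbed, and about 50 mm clear. The swing is below measurement noise and the centring is within a few mm, so I hold now.

```bash
Z='{"jaw":-1,"tx":0,"ty":0,"tz":0,"ax":0,"ay":0,"az":0}'; python3 -m pendant '[{"jaw":-1,"tx":0,"ty":0,"tz":0,"ax":0,"ay":0,"az":0},{"jaw":-1,"tx":0,"ty":0,"tz":0,"ax":0,"ay":0,"az":0},{"jaw":-1,"tx":0,"ty":0,"tz":0,"ax":0,"ay":0,"az":0},{"jaw":-1,"tx":0,"ty":0,"tz":0,"ax":0,"ay":0,"az":0},{"jaw":-1,"tx":0,"ty":0,"tz":0,"ax":0,"ay":0,"az":0},{"jaw":-1,"tx":0,"ty":0,"tz":0,"ax":0,"ay":0,"az":0},{"jaw":-1,"tx":0,"ty":0,"tz":0,"ax":0,"ay":0,"az":0},{"jaw":-1,"tx":0,"ty":0,"tz":0,"ax":0,"ay":0,"az":0},{"jaw":-1,"tx":0,"ty":0,"tz":0,"ax":0,"ay":0,"az":0},{"jaw":-1,"tx":0,"ty":0,"tz":0,"ax":0,"ay":0,"az":0}]' 80 | head -1
python3 -m pendant '[{"jaw":-1,"tx":0,"ty":0,"tz":0,"ax":0,"ay":0,"az":0},{"jaw":-1,"tx":0,"ty":0,"tz":0,"ax":0,"ay":0,"az":0},{"jaw":-1,"tx":0,"ty":0,"tz":0,"ax":0,"ay":0,"az":0},{"jaw":-1,"tx":0,"ty":0,"tz":0,"ax":0,"ay":0,"az":0},{"jaw":-1,"tx":0,"ty":0,"tz":0,"ax":0,"ay":0,"az":0},{"jaw":-1,"tx":0,"ty":0,"tz":0,"ax":0,"ay":0,"az":0},{"jaw":-1,"tx":0,"ty":0,"tz":0,"ax":0,"ay":0,"az":0},{"jaw":-1,"tx":0,"ty":0,"tz":0,"ax":0,"ay":0,"az":0},{"jaw":-1,"tx":0,"ty":0,"tz":0,"ax":0,"ay":0,"az":0},{"jaw":-1,"tx":0,"ty":0,"tz":0,"ax":0,"ay":0,"az":0}]' 80 | head -1
python3 -m pendant '[{"jaw":-1,"tx":0,"ty":0,"tz":0,"ax":0,"ay":0,"az":0},{"jaw":-1,"tx":0,"ty":0,"tz":0,"ax":0,"ay":0,"az":0},{"jaw":-1,"tx":0,"ty":0,"tz":0,"ax":0,"ay":0,"az":0},{"jaw":-1,"tx":0,"ty":0,"tz":0,"ax":0,"ay":0,"az":0},{"jaw":-1,"tx":0,"ty":0,"tz":0,"ax":0,"ay":0,"az":0},{"jaw":-1,"tx":0,"ty":0,"tz":0,"ax":0,"ay":0,"az":0},{"jaw":-1,"tx":0,"ty":0,"tz":0,"ax":0,"ay":0,"az":0},{"jaw":-1,"tx":0,"ty":0,"tz":0,"ax":0,"ay":0,"az":0},{"jaw":-1,"tx":0,"ty":0,"tz":0,"ax":0,"ay":0,"az":0},{"jaw":-1,"tx":0,"ty":0,"tz":0,"ax":0,"ay":0,"az":0}]' 80 | head -1
python3 -m pendant '[{"jaw":-1,"tx":0,"ty":0,"tz":0,"ax":0,"ay":0,"az":0},{"jaw":-1,"tx":0,"ty":0,"tz":0,"ax":0,"ay":0,"az":0},{"jaw":-1,"tx":0,"ty":0,"tz":0,"ax":0,"ay":0,"az":0},{"jaw":-1,"tx":0,"ty":0,"tz":0,"ax":0,"ay":0,"az":0},{"jaw":-1,"tx":0,"ty":0,"tz":0,"ax":0,"ay":0,"az":0},{"jaw":-1,"tx":0,"ty":0,"tz":0,"ax":0,"ay":0,"az":0},{"jaw":-1,"tx":0,"ty":0,"tz":0,"ax":0,"ay":0,"az":0},{"jaw":-1,"tx":0,"ty":0,"tz":0,"ax":0,"ay":0,"az":0},{"jaw":-1,"tx":0,"ty":0,"tz":0,"ax":0,"ay":0,"az":0},{"jaw":-1,"tx":0,"ty":0,"tz":0,"ax":0,"ay":0,"az":0}]' 80 | head -1
python3 -m pendant '[{"jaw":-1,"tx":0,"ty":0,"tz":0,"ax":0,"ay":0,"az":0},{"jaw":-1,"tx":0,"ty":0,"tz":0,"ax":0,"ay":0,"az":0},{"jaw":-1,"tx":0,"ty":0,"tz":0,"ax":0,"ay":0,"az":0},{"jaw":-1,"tx":0,"ty":0,"tz":0,"ax":0,"ay":0,"az":0},{"jaw":-1,"tx":0,"ty":0,"tz":0,"ax":0,"ay":0,"az":0},{"jaw":-1,"tx":0,"ty":0,"tz":0,"ax":0,"ay":0,"az":0},{"jaw":-1,"tx":0,"ty":0,"tz":0,"ax":0,"ay":0,"az":0},{"jaw":-1,"tx":0,"ty":0,"tz":0,"ax":0,"ay":0,"az":0},{"jaw":-1,"tx":0,"ty":0,"tz":0,"ax":0,"ay":0,"az":0},{"jaw":-1,"tx":0,"ty":0,"tz":0,"ax":0,"ay":0,"az":0}]' 80
python3 - <<'E'
from sw import *
o=record(22,'w9'); print(np.round(o[::2],3).tolist(),o[:,1].std()); s=manip.get_state(); print(s['clock'],s['position'],s['width'])
E
```

```text
clock: 15.7
clock: 16.95
clock: 18.2
clock: 19.45
clock: 20.7
position: [0.4721, -0.1654, 0.325]
ee_rot: [0.0, -0.055, 0.999, 0.0]
contact_force: [-0.1, 0.7, -8.4]
width: 0.0214
gripper_force: 80.4
[[20.7, -0.161], [20.8, -0.164], [20.9, -0.164], [21.0, -0.167], [21.1, -0.164], [21.2, -0.164], [21.3, -0.161], [21.4, -0.167], [21.5, -0.163], [21.6, -0.167], [21.7, -0.161]] 0.0020466070334082902
21.8 [ 0.47215302 -0.16543458  0.3250412 ] 0.021804838169786567
```

Over eight seconds of stillness have passed, so I'm handing it in.

```bash
python3 -c "
from rig import manip
print(manip.sign_off())"
```

```text
the job is handed in; nothing more can be done
None
```

The job is handed in at about 22 s: the basket hung over the tray for over 8 s with no measurable swing, in line with it and centred within about 5 mm by my measurements, touching nothing that I could see, and the arm is still holding it by the roller grip.

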